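# Lay the standing culture flask down on the incubator shelf

## Robot

A 6-joint arm with a two-finger parallel gripper is mounted at the origin on the work surface. World frame = base frame: x ahead of the robot, y to its left, z up, the work surface at z = 0. Lengths are in mm, angles in rad, forces in N, time in s.
With the tool pointing down it reaches from about 300 to 775 mm from the base axis. Payload 14.6 kg.
Tool frame: the origin (TCP) lies on the centre line of the jaws, within the pads' length; the fingertips stand 19 mm ahead of it and the grasp point (between the pads) is the TCP (bot.tip_reach is the distance from the TCP to the fingertips, in mm); y points along the fingers, x is the direction in which the jaws open and shut, and the axes are right-handed (so a half turn about y gives the same grasp; the last joint's range is limited). The gripper opens to 85 mm and grips with 20 to 120 N. Pads are 22 mm wide; open, the fingers measure 114 mm over their backs; the gripper's body (76 mm by 85 mm) begins 54 mm behind the grasp point. The pads swing forward as they close: fully open they stand 13 mm farther back than shut.
Start: joints at [-1.407, 0.3, 1.521, -0, 1.321, -0.067], TCP at [125.81, -535.408, 250.281] pointing down, gripper open.
Joint ranges: [-3.03, 3.03], [-0.79, 2.21], [0.23, 2.52], [-1.04, 4.18], [0, 3.07], [-2.55, 2.55]. Speed limits (rad/s): [2.22, 2.22, 2.57, 3.14, 3.14, 3.14].

## Interface

Orientations are given as a unit quaternion [w, x, y, z].
In Python, from rig import bot gives the robot as it stands. Calls block until the motion is done:
- bot.move_to(position, orientation): joint-space move of the TCP to a pose.
- bot.servo_line(position, attitude=None, speed=150, until_force=None): straight line of the TCP; attitude=None keeps the orientation; speed is the mean speed in mm/s. With until_force (N) it stops when the force on the tool has changed by that much, and returns True; else False.
- bot.move_joints(angles): joint-space move.
- bot.move_gripper(opening, grip_force=None): finger opening in mm; grip_force is the grip in N (None keeps the last); returns when the fingers have stopped.
- bot.dwell(seconds).
- bot.ik(position, orientation): joint angles nearest the present ones, or None.
- bot.read_state(): the state.
- bot.read_camera(name): name is "side" or "top"; returns a dict with "image" (480x640x3 uint8, blue, green, red), "depth" (480x640 float32, mm along the optical axis (not along the pixel's ray), 0 where there is no reading), "fovy" (degrees; the focal length in pixels is half the picture's height over the tangent of half this angle, whatever the lens; pixels are square), "cx", "cy" (the principal point, pixels), "k1" (the pictures are not rectified: a ray, as slopes to the right and down, at radius r is drawn at 1 + k1 r^2 times it, then the intrinsics apply), "eye" and "attitude" of the camera in the world. Camera axes: x right, y down, z forward; pixel columns grow to the right and rows downward; lengths in mm; the calibration is good to about 2 mm. A picture is of the moment at which its call begins.
A pose or a line that the arm cannot do raises bot.MotionError and nothing moves.
- bot.finish_job(): hands the job in, once; it reports no verdict.
The state is a dict: "clock": time; "joint_positions": joint angles; "qvel": joint speeds; "effort": joint torques, N m; "ee_pos": TCP position; "tool_rot": TCP orientation; "ft_force": force on the tool from outside, world axes, zero at the start; "moment": the same for the moment, N m; "grip_width": finger opening in mm.
Only numpy, scipy, OpenCV 4.12 (cv2) and the standard library are available. Lean on these libraries where they do the work, as an engineer would, in place of code of your own. Each camera call takes 0.05 s, during which the arm holds its last target. There are 200 camera calls.

## Task

One culture flask still stands on its end on the steel incubator shelf. Without gripping or lifting it, tip it over towards the open edge of the shelf and lower it gently onto its broad side, never letting it fall, then slide it home so that it lies flat with its foot end square against the shelf's raised lip. Leave everything else where it is and come away clear.

Things in the scene. Friction and masses are not known exactly. Their poses are not given: they have to be found in the camera images.
- flask: The standing culture flask: clear, 110 to 220 g. Body 38 mm thick (its x), 110 wide (its y), 142 high, shoulders to 164 mm. Origin: centre of its foot; z runs from foot to cap. +x is the broad face towards the lip, with a white panel, which ends on top; it comes to lie on the -x face. Starts 8 to 25 mm short of the lip, up to 7 degrees out of square.
- flask_cap (a point): Centre of the top of that flask's white screw cap, 195 mm from the foot along its z. The cap is 34 mm in diameter and 27 mm long (168 to 195 mm), on a round neck 28 mm in diameter; the flask lying flat, the cap's underside is 2 mm above the shelf.
- flask_edge (a point): Middle of the lower edge of the flask's -x face, about which it tips, 19 mm from its origin. The centre of mass is about 80 mm above the foot, so the flask passes its balance when tipped about 13 degrees.
- shelf: Stainless incubator shelf, fixed on the bench: 320 mm (x) by 420 mm (y), flat upper surface 15 mm above the bench. Origin: under its centre, at bench height. Its x points from its open near edge (x = -160 mm, no rim) to its raised rear lip, the stop: an upright flange along all its y length, inner face at x = +155 mm, 30 mm higher than the shelf's surface.
- flask_laid: Bystander: an identical flask already lying beside the standing one, cap towards the open edge; body 110 mm wide and 38 mm high. Origin: on the shelf's surface under its middle line, 25 mm from its foot end; its -x points to its cap, which ends 170 mm from the origin.
- vial: Bystander: small amber bottle standing at a side of the shelf, 34 mm in diameter, 75 mm high; origin under its centre.
- dishes: Bystander: stack of three clear round dishes, 55 mm in diameter, 45 mm high, near the open edge of the shelf, between the two flasks; origin under its centre.
- reagent_a: Bystander: white reagent bottle on the bench, 72 mm in diameter, 155 mm high; origin under its centre.
- reagent_b: Bystander: amber reagent bottle on the bench, 64 mm in diameter, 140 mm high; origin under its centre.
- tipbox: Bystander: blue pipette tip box with a clear lid on the bench, 84 by 122 by 84 mm; origin under its centre.
- tube_rack: Bystander: white rack with capped tubes on the bench, 90 by 200 mm, 107 mm high; origin under its centre.
Not all that is in view belongs to the job. Leave any black or turquoise look-alike of the flask alone.

How it is judged (in metres and radians):
At the end, for the whole second after the job is handed in: The flask lies at rest flat on its broad side on the shelf (within 3.5 degrees), white panel up and cap towards the open edge, its foot against the lip (gap under 8 mm at the middle) and square to it within 7 degrees (angle between flask's own x axis and vertical below 0.06 rad and x of flask in the frame of shelf above 0.147 m and z of flask in the frame of shelf below 0.038 m and angle between the z axis of flask and the x axis of shelf, either way round below 0.12 rad and x of flask_cap in the frame of shelf below -0.03 m and linear speed of flask below 0.02 m/s); the robot touches nothing.
It fails at once if The flask falls or is dropped or knocked: it turns faster than 3.5 rad/s (as when its cap end is let fall through the last 15 mm or more) (angular speed of flask above 3.5 rad/s).
It fails at once if The flask is lifted or carried: its foot comes more than 40 mm, or its cap more than 220 mm, above the shelf's surface (height (world z) of flask above 0.055 m or height (world z) of flask_cap above 0.235 m).
It fails at once if The flask is gripped or squeezed: the fingers press on it with more than 25 N (contact force between the fingers and flask above 25 N).
It fails at once if A bystander is moved by more than 15 mm (distance of any of flask_laid, vial, dishes, reagent_a, reagent_b, tipbox, tube_rack from where it was at the start of the episode above 0.015 m).
It also fails if it takes over 64 s, if anything falls off the work surface, if the arm or the gripper's body presses on something with over 40 N, if the wrist force passes 120 N, or if a joint passes its speed limit or range.

## Working session

There is one attempt and no reset: what is moved stays moved. The work goes in short steps, each a Python script; the robot and the scene stay as the last script left them, time stands still between calls to the robot, and variables do not carry over. Pictures are saved under pics/ and viewed, about 8 in all and at most 12, crops included, and the job is handed in when it is done.

```bash
ls; mkdir -p pics
python3 - <<'E'
from rig import bot
import cv2,numpy as np,pickle
for n in("top","side"):
    c=bot.read_camera(n); cv2.imwrite(f"pics/{n}0.png",c["image"]); pickle.dump(c,open(n+"0.pkl","wb"))
    print(n,{k:v for k,v in c.items() if k not in("image","depth")})
s=bot.read_state();print(s["clock"],s["ee_pos"],s["tool_rot"],s["ft_force"],s["grip_width"])
E
```

```text
pics
top {'fovy': 56.34175260890083, 'cx': 323.99133406816065, 'cy': 237.6743754720967, 'k1': -0.043978260430538714, 'eye': array([ 513.5264008 ,   16.91004297, 1090.39925802]), 'attitude': array([ 0.01220207, -0.69731596,  0.71621786, -0.02517037])}
side {'fovy': 42.802773131563505, 'cx': 316.59164571514526, 'cy': 247.85082565395265, 'k1': 0.03774699639792361, 'eye': array([-167.33395611,  705.66750814,  908.94584794]), 'attitude': array([ 0.17860494, -0.34265509,  0.82263716, -0.41708017])}
0.1 [ 125.76206708 -535.23852217  249.81324015] [ 0.55448022 -0.55398717  0.43937258 -0.43886403] [ 0.24280824 -0.84990786 -0.15103844] 85.10113878960198
```

View pics/top0.png

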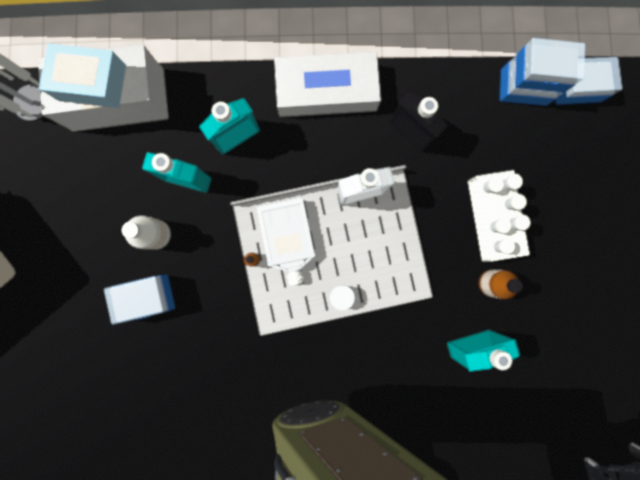

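View pics/side0.png

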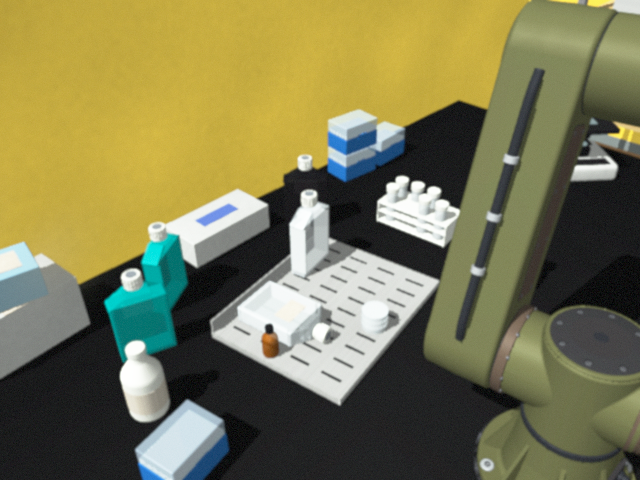

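```bash
cat > h.py <<'E'
import cv2,numpy as np,pickle
from scipy.spatial.transform import Rotation as R
def rot(q): return R.from_quat([q[1],q[2],q[3],q[0]])
def K(c):
    f=240/np.tan(np.radians(c["fovy"]/2)); return np.array([[f,0,c["cx"]],[0,f,c["cy"]],[0,0,1.]]),np.array([c["k1"],0,0,0.])
def proj(c,P):
    k,d=K(c); p=rot(c["attitude"]).inv().apply(np.atleast_2d(P)-c["eye"])
    return cv2.projectPoints(p,np.zeros(3),np.zeros(3),k,d)[0].reshape(-1,2)
def onz(c,uv,z):
    k,d=K(c); n=cv2.undistortPoints(np.array(uv,float).reshape(-1,1,2),k,d).reshape(-1,2)
    r=rot(c["attitude"]).apply(np.c_[n,np.ones(len(n))]); return c["eye"]+r*((z-c["eye"][2])/r[:,2])[:,None]
E
python3 - <<'E'
from h import *
t=pickle.load(open("top0.pkl","rb"));s=pickle.load(open("side0.pkl","rb"))
print("near corners",onz(t,[(262,334),(432,297)],15).round(1))
print("lip top",onz(t,[(233,204),(405,168)],45).round(1))
print("cap t",onz(t,[(370,177)],210).round(1),"s",onz(s,[(309,194)],210).round(1))
print("laid cap t",onz(t,[(293,278)],34).round(1), "dish",onz(t,[(342,297)],60).round(1))
a=cv2.resize(t["image"][145:235,320:420],(600,540),interpolation=2)
b=cv2.resize(s["image"][180:290,270:350],(400,550),interpolation=2)
cv2.imwrite("pics/c.png",np.hstack([a[:540,:390*1+10],b[:540]]))
E
```

```text
near corners [[ 344.8  150.    15. ]
 [ 420.5 -259.4   15. ]]
lip top [[ 653.1  207.9   45. ]
 [ 728.8 -199.4   45. ]]
cap t [[678.2 -94.6 210. ]] s [[677.2 -94.1 210. ]]
laid cap t [[476.3  72.1  34. ]] dish [[430.7 -40.3  60. ]]
```

View pics/c.png

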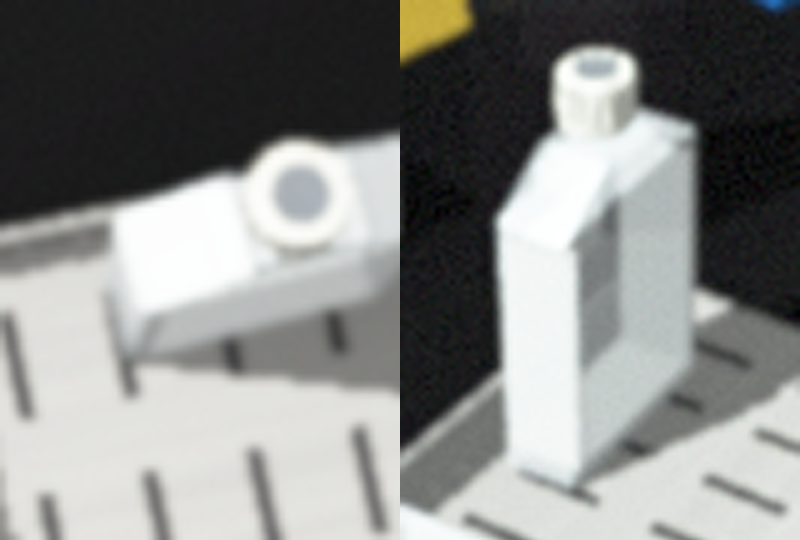

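```bash
cat >> h.py <<'E'
YS=np.radians(10.5)            # shelf yaw
def ori(tau,yaw=YS,sgn=1):     # tool y=pointing, x=jaw axis in the tipping plane
    u=np.array([np.cos(yaw),np.sin(yaw),0]); w=np.array([0,0,1.])
    d=np.sin(tau)*u-np.cos(tau)*w; x=sgn*(np.cos(tau)*u+np.sin(tau)*w)
    q=R.from_matrix(np.c_[x,d,np.cross(x,d)]).as_quat(); return np.array([q[3],q[0],q[1],q[2]])
E
python3 - <<'E'
from h import *
from rig import bot
t=pickle.load(open("top0.pkl","rb"));s=pickle.load(open("side0.pkl","rb"))
c=np.array([540,-25.6]);U=np.array([np.cos(YS),np.sin(YS)]);V=np.array([-U[1],U[0]])
def sh(P): P=np.atleast_2d(P)[:,:2]-c; return np.c_[P@U,P@V].round(1)
print("bottom front corners side cam",sh(onz(s,[(305,277),(329,253)],15)),"lipside",sh(onz(s,[(293,274)],15)))
print("top cam front left corner",sh(onz(t,[(342.5,204.2)],15)))
# shelf corners by side cam: open/left, open/right, lip-left top
print(sh(onz(s,[(340,404),(439,284)],15)),sh(onz(s,[(212,322)],45)))
print(rot(bot.read_state()["tool_rot"]).as_matrix().round(2), bot.tip_reach)
def W(x,y,z): p=c+x*U+y*V; return [p[0],p[1],z+15]
for sg in(1,-1):
  print(sg,"start",bot.ik(W(123,-93,191),ori(0,sgn=sg)))
  for tau in(20,30,40,50,60,70):
    a=np.radians(tau); o=[]
    for x in(-100,-75,-40):
        tip=np.array([x,5+14.5*np.sin(a)]); tc=tip+42.5*np.array([np.cos(a),np.sin(a)])-19*np.array([np.sin(a),-np.cos(a)])
        j=bot.ik(W(tc[0],-93,tc[1]),ori(a,sgn=sg)); o.append(None if j is None else np.round(j,2).tolist())
    print(tau,o)
E
```

```text
bottom front corners side cam [[ 103.9  -45.2]
 [ 110.3 -154.6]] lipside [[133.7 -38.4]]
top cam front left corner [[103.6 -44.5]]
[[-166.5  219.6]
 [-163.8 -197.7]] [[153.1 212.5]]
[[ 0.23 -0.    0.97]
 [-0.97  0.    0.23]
 [-0.   -1.    0.  ]] 19.0
1 start [-1.92193949e-01  6.39749197e-01  1.13272787e+00 -4.44089210e-16
  1.36911559e+00 -3.75453520e-01]
20 [[-0.42, 0.37, 1.99, 0.4, 0.52, -0.92], [-0.38, 0.41, 1.94, 0.37, 0.53, -0.86], [-0.35, 0.46, 1.85, 0.34, 0.55, -0.79]]
30 [[-0.47, 0.33, 2.09, 0.83, 0.42, -1.38], [-0.44, 0.36, 2.04, 0.79, 0.42, -1.3], [-0.39, 0.41, 1.95, 0.73, 0.42, -1.2]]
40 [[-0.54, 0.31, 2.18, 1.38, 0.45, -1.96], [-0.5, 0.35, 2.12, 1.37, 0.43, -1.9], [-0.44, 0.39, 2.05, 1.32, 0.4, -1.81]]
50 [[-0.61, 0.33, 2.25, 1.78, 0.59, -2.4], [-0.56, 0.36, 2.2, 1.8, 0.56, -2.37], [-0.5, 0.4, 2.13, 1.81, 0.52, -2.33]]
60 [None, None, None]
70 [None, None, None]
-1 start None
20 [[-0.42, 0.37, 1.99, 0.4, 0.52, 2.22], [-0.38, 0.41, 1.94, 0.37, 0.53, 2.28], [-0.35, 0.46, 1.85, 0.34, 0.55, 2.35]]
30 [[-0.47, 0.33, 2.09, 0.83, 0.42, 1.76], [-0.44, 0.36, 2.04, 0.79, 0.42, 1.84], [-0.39, 0.41, 1.95, 0.73, 0.42, 1.94]]
40 [[-0.54, 0.31, 2.18, 1.38, 0.45, 1.19], [-0.5, 0.35, 2.12, 1.37, 0.43, 1.24], [-0.44, 0.39, 2.05, 1.32, 0.4, 1.33]]
50 [[-0.61, 0.33, 2.25, 1.78, 0.59, 0.74], [-0.56, 0.36, 2.2, 1.8, 0.56, 0.77], [-0.5, 0.4, 2.13, 1.81, 0.52, 0.81]]
60 [[-0.67, 0.39, 2.3, 1.99, 0.8, 0.47], [-0.62, 0.41, 2.26, 2.03, 0.77, 0.49], [-0.55, 0.45, 2.19, 2.08, 0.72, 0.51]]
70 [[-0.74, 0.49, 2.34, 2.1, 1.05, 0.29], [-0.67, 0.51, 2.29, 2.15, 1.01, 0.31], [-0.6, 0.53, 2.23, 2.21, 0.97, 0.33]]
```

Run:
```python
from h import *
from rig import bot
p=np.array(bot.read_state()["ee_pos"])
bot.servo_line([p[0],p[1],32],speed=150)
for w in(85,46):
    if w!=85:
        bot.servo_line([p[0],p[1],36],speed=60); bot.move_gripper(w,20)
    print(w,bot.servo_line([p[0],p[1],2],speed=15,until_force=4), bot.read_state()["ee_pos"],bot.read_state()["grip_width"],bot.tip_reach,bot.read_state()["clock"])
bot.servo_line([p[0],p[1],60],speed=80)
```

```text
85 True [ 125.77691849 -535.27111532    5.87721156] 85.46443383169657 19.0 3.2583
46 True [ 125.79190555 -535.33657932   16.69762996] 46.47812736320379 19.0 5.7083
```

```bash
cat >> h.py <<'E'
YF=np.radians(13.2); UF=np.array([np.cos(YF),np.sin(YF)]); CAP=np.array([677.7,-94.3]); E0=CAP-19*UF
def FW(a,z,E=None): p=(E0 if E is None else E)+a*UF; return np.array([p[0],p[1],z+15])
def shot(bot,name,box=None):
    out=[]
    for n in("top","side"):
        c=bot.read_camera(n); pickle.dump(c,open(f"{n}_{name}.pkl","wb")); im=c["image"]
        x,y=proj(c,box)[0].astype(int); r=75; x=np.clip(x,r,640-r); y=np.clip(y,r,480-r)
        print(n,"crop origin",x-r,y-r,"scale 2.667"); out.append(cv2.resize(im[y-r:y+r,x-r:x+r],(400,400),interpolation=2))
    cv2.imwrite(f"pics/{name}.png",np.hstack(out))
E
python3 - <<'E'
from h import *
from rig import bot
p=np.array(bot.read_state()["ee_pos"])
bot.servo_line([p[0],p[1],300],speed=200)
bot.move_to(FW(19,235+17),ori(0,YF))
shot(bot,"above",FW(19,190))
print(bot.read_state()["clock"],bot.read_state()["ee_pos"],FW(19,252))
E
```

```text
top crop origin 294 102 scale 2.667
side crop origin 233 120 scale 2.667
10.3667 [677.52625293 -95.09951182 267.12455744] [677.7 -94.3 267. ]
```

View pics/above.png

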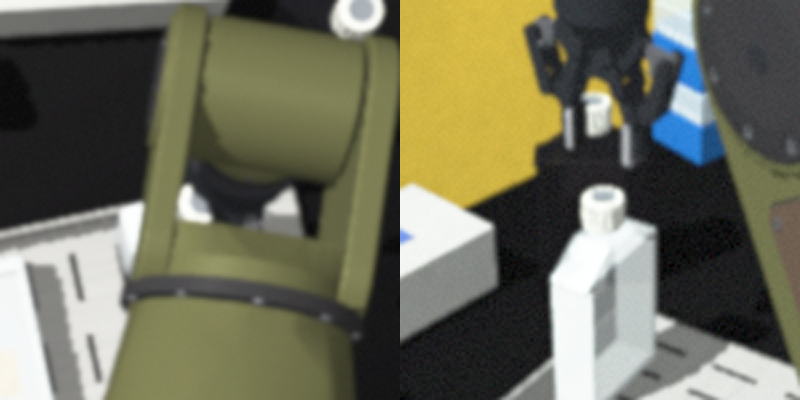

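```bash
cat >> h.py <<'E'
def fp(s,n,phi): # flask-plane point
    return np.array([-s*np.sin(phi)+n*np.cos(phi), s*np.cos(phi)+n*np.sin(phi)])
E
python3 - <<'E'
from h import *
from rig import bot
print(bot.servo_line(FW(19,170+17),speed=60,until_force=6),bot.read_state()["ft_force"].round(2))
for d in list(range(4,25,4))+[30,36,42,48]:
    t=np.radians(d); a,z=fp(187,19,t)
    bot.servo_line(FW(a,z),ori(t,YF),speed=35)
    s=bot.read_state(); print(d,s["clock"],s["ft_force"].round(2))
shot(bot,"lean",FW(*fp(180,19,t)))
E
```

```text
False [ 0.39 -0.57  0.12]
4 12.125 [ 0.21 -0.07 -0.33]
8 12.65 [ 0.39 -0.47  0.79]
12 13.175 [ 0.1   0.56 -0.28]
16 13.7 [ 0.2  -0.39  0.72]
20 14.225 [ 0.4   0.02 -0.47]
24 14.75 [-0.4  -0.17  0.15]
30 15.4583 [-0.78  0.54  0.39]
36 16.1667 [ 0.49  0.84 -0.71]
42 16.875 [-0.58 -0.41 -0.41]
48 17.5833 [-0.82 -0.13 -0.01]
top crop origin 308 171 scale 2.667
side crop origin 288 160 scale 2.667
```

View pics/lean.png

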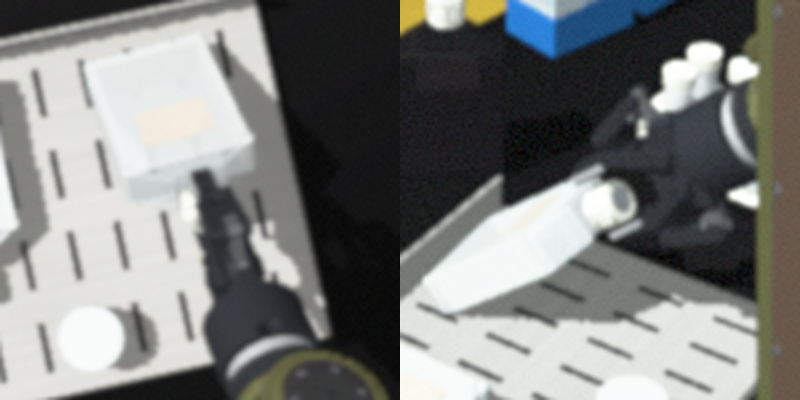

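Run:
```python
from h import *
t=pickle.load(open("top_lean.pkl","rb"));s=pickle.load(open("side_lean.pkl","rb"))
V=np.array([-UF[1],UF[0]])
ph=np.radians(50)
for (ss,n,v,nm) in [(181,19,17,"cap left top"),(195,19,0,"cap end centre"),(142,38,55,"upper left corner"),(142,38,-55,"upper right"),(0,0,55,"foot left"),(0,38,55,"foot top left"),(0,38,-55,"foot top right")]:
    P=FW(*fp(ss,n,ph)); P[:2]+=v*V
    a=proj(t,P)[0];b=proj(s,P)[0]
    print(nm,a.round(1),((a-[308,171])*2.667).round(0),b.round(1),((b-[288,160])*2.667+[400,0]).round(0))
```

```text
cap left top [376.4 251. ] [182. 213.] [362.  241.4] [597. 217.]
cap end centre [386.1 253.8] [208. 221.] [370.4 235.6] [620. 202.]
upper left corner [353.5 236.6] [121. 175.] [336.  248.2] [528. 235.]
upper right [402.8 223.6] [253. 140.] [360.9 223.8] [594. 170.]
foot left [340.3 205.6] [86. 92.] [304.3 278.9] [443. 317.]
foot top left [338.3 194.1] [81. 62.] [295.2 265.6] [419. 282.]
foot top right [383.3 182.5] [201.  31.] [320.4 242. ] [486. 219.]
```

```bash
cat >> h.py <<'E'
def reach(h): return 19+.145*h-.01067*h*h
def tcp(tip,tau,h): return np.array(tip)+h*np.array([np.cos(tau),np.sin(tau)])-reach(h)*np.array([np.sin(tau),-np.cos(tau)])
def rimtip(phi,tau,o): return fp(195,2,phi)+o*np.array([np.sin(tau),-np.cos(tau)])
E
python3 - <<'E'
from h import *
from rig import bot
t0=np.radians(48); tip=fp(187,19,t0)-23*np.array([np.cos(t0),np.sin(t0)])+16.7*np.array([np.sin(t0),-np.cos(t0)])
path=[(54,49,20),(58,50,16),(63,50,13),(69,50,11),(75,50,10)]
for f,t,o in path: 
    t=np.radians(t); q=bot.ik(FW(*tcp(rimtip(np.radians(f),t,o),t,35)),ori(t,YF)); print(f,rimtip(np.radians(f),t,o).round(1),None if q is None else q.round(2))
    assert q is not None
print(tip)
for h in(26,29,32,35):
    bot.move_gripper(2*h,20); bot.servo_line(FW(*tcp(tip,t0,h)),speed=30)
for f,t,o in path:
    t=np.radians(t); bot.servo_line(FW(*tcp(rimtip(np.radians(f),t,o),t,35)),ori(t,YF),speed=30)
s=bot.read_state(); print(s["clock"],s["ft_force"].round(2),s["grip_width"],s["ee_pos"])
shot(bot,"f75",FW(*fp(150,19,np.radians(75))))
E
```

```text
54 [-141.5  103.1] [-0.51  0.24  2.07  1.36  0.55 -1.87]
58 [-152.1   94.7] [-0.54  0.25  2.1   1.44  0.57 -1.97]
63 [-162.9   82. ] [-0.56  0.26  2.13  1.49  0.58 -2.05]
69 [-172.9   64.7] [-0.58  0.29  2.16  1.56  0.59 -2.15]
75 [-180.2   46. ] [-0.59  0.33  2.17  1.63  0.6  -2.25]
[-129.2340862   110.98036296]
23.2583 [-0.    0.25 -0.48] 70.04458765747596 [ 497.54513098 -136.62760509   94.92759365]
top crop origin 305 180 scale 2.667
side crop origin 294 191 scale 2.667
```

View pics/f75.png

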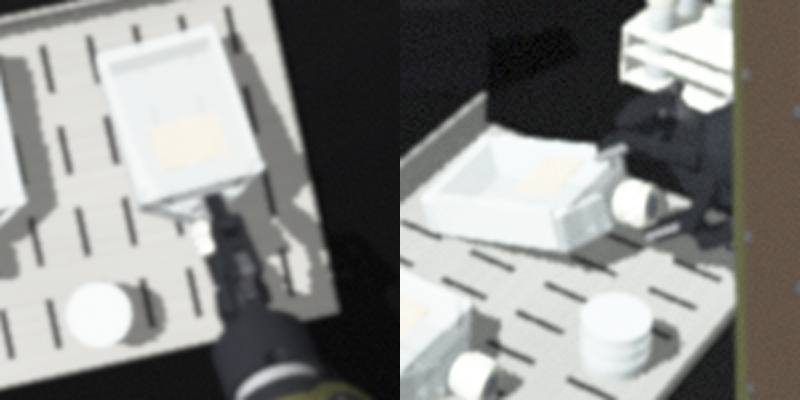

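Run:
```python
from h import *
t=pickle.load(open("top_f75.pkl","rb"));s=pickle.load(open("side_f75.pkl","rb"))
V=np.array([-UF[1],UF[0]])
for d in(72,75,78):
  ph=np.radians(d)
  for (ss,n,v,nm) in [(195,19,17,"cap left end"),(195,19,0,"cap end centre"),(142,38,55,"upper left corner"),(142,38,-55,"upper right"),(0,0,55,"foot left"),(142,0,55,"lower left"),(0,38,55,"foot top left"),(0,38,-55,"foot top right")]:
    P=FW(*fp(ss,n,ph)); P[:2]+=v*V
    a=proj(t,P)[0];b=proj(s,P)[0]
    print(d,nm,((a-[305,180])*2.667).round(0),((b-[294,191])*2.667+[400,0]).round(0))
```

```text
72 cap left end [198. 252.] [637. 207.]
72 cap end centre [218. 247.] [646. 196.]
72 upper left corner [137. 199.] [553. 208.]
72 upper right [264. 165.] [617. 140.]
72 foot left [94. 68.] [427. 234.]
72 lower left [137. 213.] [564. 247.]
72 foot top left [93. 50.] [415. 197.]
72 foot top right [214.  19.] [482. 134.]
75 cap left end [198. 256.] [640. 218.]
75 cap end centre [217. 251.] [650. 207.]
75 upper left corner [138. 203.] [557. 216.]
75 upper right [264. 170.] [621. 148.]
75 foot left [94. 68.] [427. 234.]
75 lower left [137. 215.] [566. 255.]
75 foot top left [94. 52.] [417. 197.]
75 foot top right [214.  21.] [484. 134.]
78 cap left end [197. 260.] [643. 229.]
78 cap end centre [217. 255.] [653. 218.]
78 upper left corner [138. 208.] [561. 224.]
78 upper right [263. 175.] [624. 156.]
78 foot left [94. 68.] [427. 234.]
78 lower left [137. 217.] [568. 262.]
78 foot top left [94. 54.] [419. 198.]
78 foot top right [215.  23.] [486. 134.]
```

Run:
```python
from h import *
from rig import bot
path=[(78,50,9.5),(81,50,8.5),(84,50,7.5),(85.5,50,6.5),(85.7,47,6),(86,44,5.5),(86.2,41,5.2),(86.5,38,5)]
T=[]
for f,t,o in path:
    t=np.radians(t); tp=rimtip(np.radians(f),t,o); P=FW(*tcp(tp,t,35)); q=bot.ik(P,ori(t,YF)); print(f,tp.round(1),q.round(2)); T.append((P,ori(t,YF)))
for P,o in T:
    bot.servo_line(P,o,speed=20); s=bot.read_state(); print(s["clock"],s["ft_force"].round(2))
shot(bot,"low",FW(*fp(150,19,np.radians(85))))
```

```text
78 [-183.    36.4] [-0.6   0.35  2.18  1.67  0.6  -2.3 ]
81 [-185.8   27. ] [-0.6   0.37  2.18  1.7   0.61 -2.34]
84 [-188.    17.6] [-0.61  0.39  2.19  1.74  0.61 -2.39]
85.5 [-189.3   13.1] [-0.61  0.41  2.19  1.75  0.62 -2.41]
85.7 [-189.9   12.5] [-0.59  0.39  2.17  1.66  0.57 -2.31]
86 [-190.6   11.6] [-0.57  0.39  2.16  1.56  0.52 -2.2 ]
86.2 [-191.   11.] [-0.55  0.38  2.14  1.43  0.49 -2.06]
86.5 [-191.4   10. ] [-0.53  0.38  2.12  1.3   0.46 -1.92]
24.0083 [-0.72 -0.41 -0.05]
24.65 [-0.48 -0.52 -1.51]
25.2833 [-0.53 -0.14 -0.62]
25.6667 [-0.57  0.18 -0.29]
25.9167 [ 0.52 -0.33 -0.2 ]
26.1667 [-0.38 -0.39 -1.96]
26.425 [ 0.11  0.73 -0.94]
26.6917 [ 0.18 -0.56  0.44]
top crop origin 305 183 scale 2.667
side crop origin 297 201 scale 2.667
```

View pics/low.png

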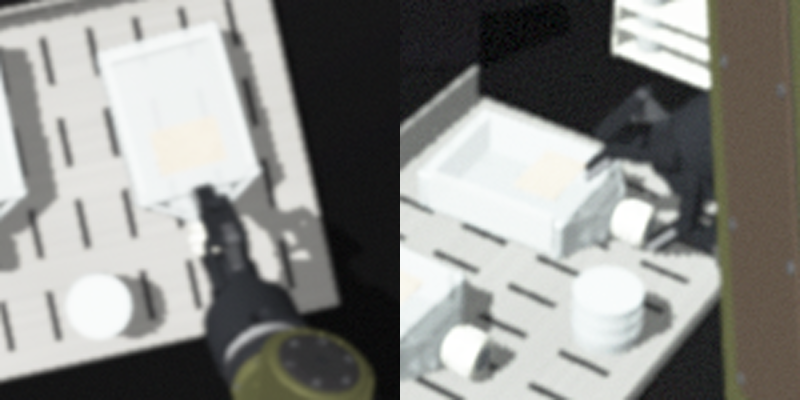

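Run:
```python
from h import *
from rig import bot
p=np.array(bot.read_state()["ee_pos"]); U3=np.r_[UF,0]
print(bot.servo_line(p-[0,0,3],speed=8,until_force=6))
p=np.array(bot.read_state()["ee_pos"])
bot.servo_line(p-14*U3,speed=25); p=p-50*U3
bot.servo_line(p,speed=80); bot.servo_line(p+[0,0,70],speed=100)
bot.move_gripper(0,20)
s=bot.read_state(); print(s["clock"],s["ft_force"].round(2),s["ee_pos"],s["grip_width"])
shot(bot,"laid",FW(-150,19))
```

```text
False
30.1667 [ 0.33  0.17 -0.64] [ 444.07578237 -148.79868862  121.964581  ] 0.05540034754020137
top crop origin 304 184 scale 2.667
side crop origin 298 206 scale 2.667
```

View pics/laid.png

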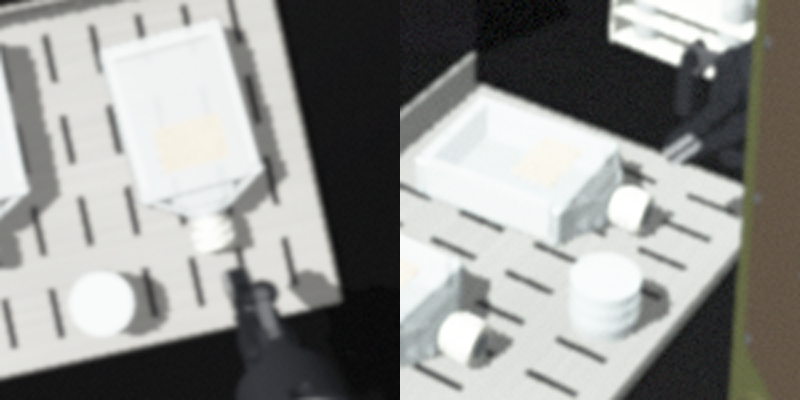

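Run:
```python
from h import *
from rig import bot
t=pickle.load(open("top_laid.pkl","rb"))
print(onz(t,[(383.7,277.5)],34),FW(-195,19))
US=np.array([np.cos(YS),np.sin(YS)]); c0=FW(-195,19)[:2]
def PP(x,z): p=c0+x*US; return [p[0],p[1],z+15]
bot.move_to(PP(-45,80),ori(0,YS)); bot.servo_line(PP(-45,14+19),speed=100)
r=bot.servo_line(PP(10,33),speed=50,until_force=6); s=bot.read_state(); print(r,s["ee_pos"])
if not r:
    r=bot.servo_line(PP(55,33),speed=25,until_force=6); s=bot.read_state(); print(r,(np.array(s["ee_pos"])[:2]-c0)@US,s["ft_force"].round(2),s["clock"])
shot(bot,"push",FW(-130,19))
```

```text
[[ 471.45360448 -141.44276449   34.        ]] [ 469.35411479 -143.1670862    34.        ]
False [ 479.06490543 -141.3610557    47.97441915]
True 35.992222283931454 [-2.5  -0.59  2.67] 34.225
top crop origin 302 176 scale 2.667
side crop origin 290 203 scale 2.667
```

View pics/push.png

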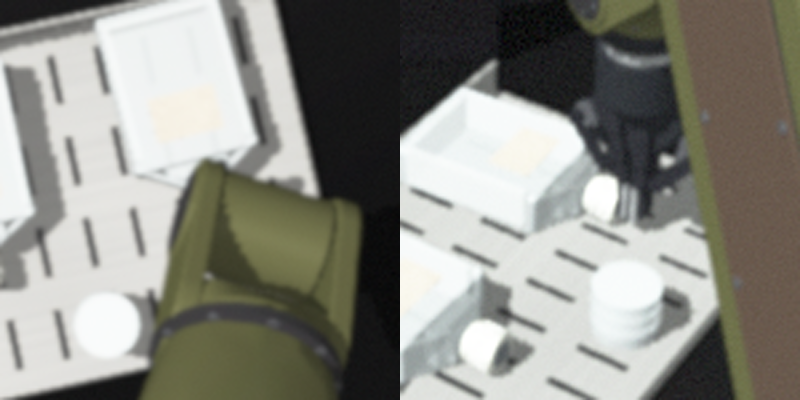

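Run:
```python
from h import *
from rig import bot
US3=np.array([np.cos(YS),np.sin(YS),0]); p=np.array(bot.read_state()["ee_pos"])
r=bot.servo_line(p+12*US3,speed=12,until_force=9); s=bot.read_state(); q=np.array(s["ee_pos"]); print(r,(q-p)@US3,s["ft_force"].round(2),s["clock"])
bot.servo_line(q-60*US3,speed=80); bot.servo_line(q-60*US3+[0,0,90],speed=120)
q=np.array(bot.read_state()["ee_pos"]); bot.move_to([300,-330,250],ori(0,YS))
s=bot.read_state();print(s["clock"],s["ft_force"].round(2))
shot(bot,"end",FW(-60,19))
```

```text
True -0.04150168456905302 [-0.26 -0.52  0.18] 34.6583
37.475 [-0.08  0.42 -0.95]
top crop origin 294 148 scale 2.667
side crop origin 263 193 scale 2.667
```

View pics/end.png

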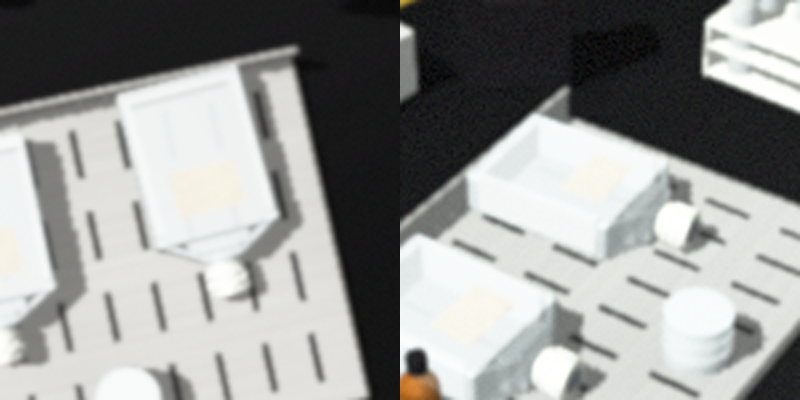

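Run:
```python
from h import *
t=pickle.load(open("top_end.pkl","rb")); f=lambda x,y:(294+x/2.667,148+y/2.667)
c=np.array([540,-25.6]);U=np.array([np.cos(YS),np.sin(YS)]);V=np.array([-U[1],U[0]])
sh=lambda P:np.c_[(P[:,:2]-c)@U,(P[:,:2]-c)@V].round(1)
print("foot top",sh(onz(t,[f(118,97),f(238,65)],53)));print("lip top far edge",sh(onz(t,[f(0,106),f(297,48)],45)))
print("cap end", onz(t,[f(228,297)],34), sh(onz(t,[f(228,297)],34)))
```

```text
foot top [[ 146.9  -41.4]
 [ 153.  -150.8]]
lip top far edge [[ 161.7   61.4]
 [ 158.5 -207.2]]
cap end [[ 514.44200899 -132.89261516   34.        ]] [[ -44.7 -100.8]]
```

Run:
```python
from h import *
from rig import bot
US=np.array([np.cos(YS),np.sin(YS)]);VS=np.array([-US[1],US[0]]); c0=np.array([514.4,-132.9])+5*VS
PP=lambda x,z:[*(c0+x*US),z+15]
bot.move_to(PP(-60,110),ori(0,YS)); bot.servo_line(PP(-60,34),speed=100); bot.servo_line(PP(-24,34),speed=60)
for x in range(-22,0,2):
    r=bot.servo_line(PP(x,34),speed=12,until_force=12); s=bot.read_state()
    F=s["ft_force"]; print(x,r,round(s["clock"],2),(np.array(s["ee_pos"])[:2]-c0)@US,F.round(2))
    if r or F[0]<-7: break
q=np.array(s["ee_pos"]); U3=np.r_[US,0]
bot.servo_line(q-50*U3,speed=80); bot.servo_line(q-50*U3+[0,0,90],speed=120)
bot.move_to([300,-330,250],ori(0,YS)); print(bot.read_state()["clock"])
shot(bot,"end2",FW(-60,19))
```

```text
-22 False 40.62 -22.03337025417125 [-0.03  0.13  0.01]
-20 False 40.93 -19.960706891075393 [-0.    1.27 -0.02]
-18 False 41.25 -17.95833324646983 [-0.24  0.47  0.06]
-16 False 41.57 -15.940607161583104 [-0.51 -0.08 -0.37]
-14 False 41.88 -13.964754968240046 [-0.    0.45 -0.26]
-12 False 42.2 -11.949836452857262 [-0.57  0.82 -0.58]
-10 False 42.52 -10.191728835950176 [-1.86  0.01  0.87]
-8 True 42.73 -10.116241372968314 [-2.46 -0.95  1.33]
45.45
top crop origin 294 148 scale 2.667
side crop origin 263 193 scale 2.667
```

View pics/end2.png

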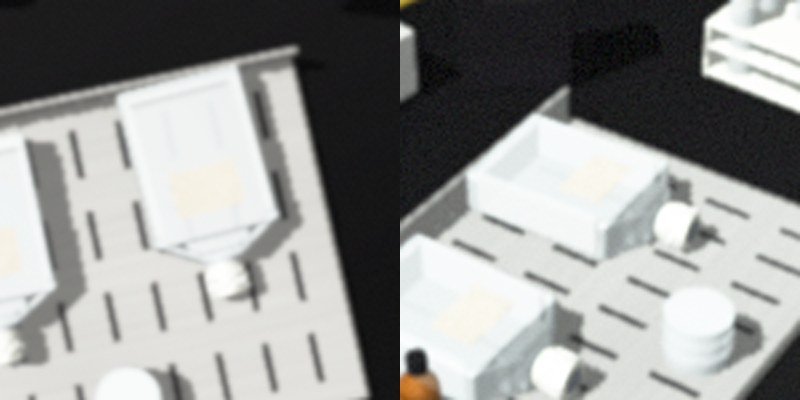

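Run:
```python
from h import *
t=pickle.load(open("top_end2.pkl","rb")); t1=pickle.load(open("top_end.pkl","rb")); f=lambda x,y:(294+x/2.667,148+y/2.667)
print(cv2.absdiff(t["image"],t1["image"])[148:298,294:444].max(axis=2).__gt__(40).sum())
def ang(a,b,z): P=onz(t,[a,b],z); d=P[1]-P[0]; return np.degrees(np.arctan2(d[1],d[0])).round(2)
print("flask sides",ang(f(155,248),f(118,97),53),ang(f(278,220),f(238,65),53))
print("laid right side",ang(f(54,290),f(24,135),53))
print("shelf right edge",ang(f(368,392),f(299,60),15),"lip",ang(f(0,106),f(297,48),45)+90)
g=cv2.cvtColor(t["image"],6); 
im=cv2.resize(g[160:250,325:425],(800,720),interpolation=2); cv2.imwrite("pics/foot.png",im[:600])
```

```text
0
flask sides 12.02 12.42
laid right side 9.47
shelf right edge 9.62 lip 9.799999999999997
```

View pics/foot.png

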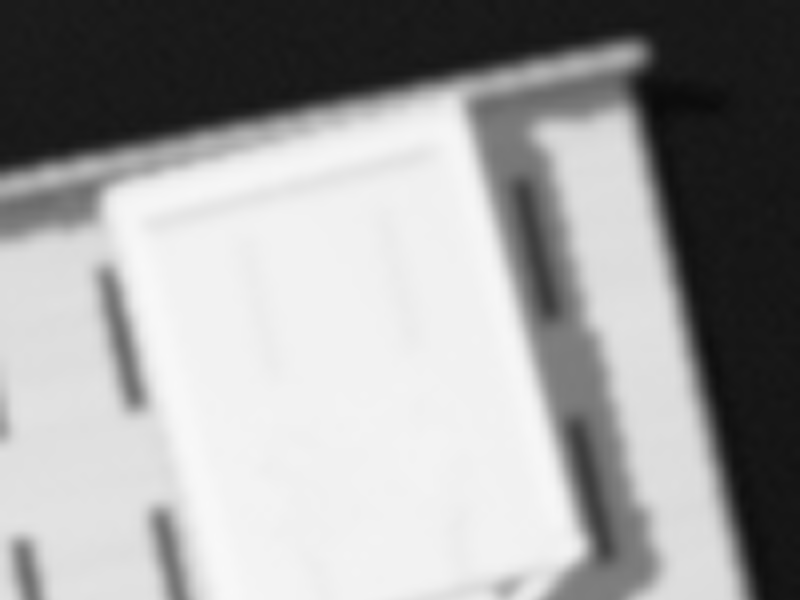

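```bash
python3 -c "
from rig import bot
s=bot.read_state();print(s['clock'],s['ft_force'].round(2),s['qvel'].round(3));print(bot.finish_job())"
```

```text
45.55 [-0.07 -0.3  -0.17] [ 0.001 -0.002 -0.002 -0.001  0.002 -0.003]
the job is handed in; nothing more can be done
None
```

The job is handed in at about 45.6 s of the 64 s allowed. The flask lies flat with its panel up, its cap towards the open edge and its foot at the lip.

**How it went:** I put the loosely open fingers either side of the cap (46 mm opening, 34 mm cap) and tipped the flask past its balance. It then leaned on the lower finger while I turned the tool and lowered the cap to a few millimetres above rest. I drew the finger out, then pushed on the cap end with closed fingers until the foot met the lip. The robot ended clear of everything.

**Last checks:**
- **Position:** the foot's -y corner is against the lip. From the picture the foot's middle is at shelf x of about 150 to 152 mm, and the limit is over 147 mm.
- **Cap:** the cap end is at shelf x of about -45 mm, and the limit is below -30 mm.
- **Bystanders:** the laid flask and the dishes look unmoved in the crops I viewed. I did not measure any bystander against the first picture.

**Not perfect:** the flask is still about 2.5 to 3 degrees out of square, against a limit of 7. A second push, stopped at a 12 N force change, did not turn it, probably because the fingertips' friction on the cap held it. I left it because it is within tolerance. The two estimates of the foot's position differ by about 2 mm, which is the accuracy of the calibration.

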